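# Load a sample tube under the reader's spring flap

### The job

Load the sample tube lying in the lane of the tube reader: with one fingertip press the reader's rod down so that its spring-closed flap lifts, and while it stays open push the tube from its cap end along the lane with the other fingertip until it is fully home against the stop inside. Then let go so that the flap closes on the tube. Only push: do not pinch or lift the tube, and leave the other things standing around alone.

Things in the scene. Friction and masses are not known exactly. Their poses are not given: they have to be found in the camera images.
- reader: Tube reader, fixed: grey foot plate 252 x 96 x 8 mm, with a white lane running into a white housing (x 4 to 68, y -35 to 35, top 66 mm above the table; mouth 24 mm wide, 28 high). Origin: on the table under mid-lane in the flap's plane; x along the lane into the housing, y left towards the rod, z up.
- port (a point): Point on the lane floor (20 mm above the table), mid-lane, in the flap's plane; axes as the reader's. The lane reaches from x = -158 mm, open at that end, to the flap, between two curbs 22 mm apart whose tops are 7 mm above its floor. The stop inside the housing is at x = 58 mm.
- flap (a joint): Grey flap's angle (rad): 0 shut, 0.68 open (hard stop). A 3 mm plate that swings up sideways in its own plane about a 10 mm steel axle, parallel to the lane, 44 mm left of it, 34 mm above the table; the tube cannot push it open. Pressing the rod lifts it, a spring shuts it: 1.6 N starts it, 3.5 N holds it. The tube clears it from 0.40 (rod top 30 mm above the table; 27 at 0.50, 23 at 0.68).
- rod_near (a point): Centre of the near end of the press rod, the flap's lever: black, round, 14 mm thick, parallel to the lane, from x = -184 to -4 mm (reader's frame). Shut: centre line 76 mm left of mid-lane, 35.5 mm above the table; at 0.5 rad 73 mm left and 20 mm up. It may be pressed anywhere along its length and a finger may slide along it.
- rod_far (a point): Centre of the press rod's far end, 4 mm before the plane of the flap.
- tube: The sample tube, lying in the lane with its purple cap towards the robot: 98 mm long, barrel 12 mm thick, cap 20 mm thick and 20 mm long, 11 g. Origin: at the tip of the round end, on the tube's axis; its own z points along the tube to the cap.
- tube_tip (a point): The round end of the tube, on its axis (same point as the tube's origin); it goes in first. Home: 58 mm past the plane of the flap.
- tube_cap_end (a point): Centre of the flat outer face of the cap, the face to push on, 98 mm from the tip; about 11 mm above the lane floor. When the tube is home it is 40 mm before the plane of the flap.
- cup_a: Bystander: lidded specimen cup, 61 mm across, 66 mm high, standing to the right of the lane. Origin under its centre.
- tape: Bystander: surgical tape roll lying flat, 58 mm across, 25 mm high, right of the lane. Origin under its centre.
- vial_a: Bystander: brown vial, 23 mm across, 46 mm high, right of the lane near its open end. Origin under its centre.
- cup_b: Bystander: lidded specimen cup, 61 mm across, 66 mm high, standing well left of the reader. Origin under its centre.
- swabs: Bystander: open carton of swabs, 62 x 48 mm, 59 mm high, left of the reader. Origin under its centre.
- vial_b: Bystander: brown vial, 23 mm across, 46 mm high, far left. Origin under its centre.
- pen: Bystander: marker lying on the table, 132 mm long, far right. Origin under its middle.

How it is judged:
By the outcome, as a careful person would: the job done as asked, in the order asked, and still so for the second after the job is handed in, with the robot touching nothing.
It also fails if it takes over 40 s, if anything falls off the work surface, if the arm or the gripper's body presses on something with over 40 N, if the wrist force passes 120 N, or if a joint passes its speed limit or range.

### The arm

A 6-joint arm with a two-finger parallel gripper is mounted at the origin on a cart in front of the work surface, level with it; the furniture and walls round the work are solid. World frame = base frame: x ahead of the robot, y to its left, z up, the work surface at z = 0. Lengths are in m, angles in rad, forces in N, time in s.
With the tool pointing down it reaches from about 0.35 to 0.925 m from the base axis. Payload 6.4 kg.
Tool frame: the origin (TCP) lies at the centre of the arm's flange, where the gripper is bolted on; the fingertips stand 173 mm ahead of it and the grasp point (between the pads) lies ctrl.pinch_z ahead of it (ctrl.pinch_z is the distance from the TCP to the grasp point, in m); z points along the fingers, y is the line along which they close (so a half turn about z gives the same grasp; the last joint's range is limited). The gripper opens to 85 mm and grips with 20 to 120 N. Pads are 22 mm wide; open, the fingers measure 114 mm over their backs; the gripper's body (76 mm by 85 mm) begins 54 mm behind the grasp point. The pads swing forward as they close: fully open they stand 13 mm farther back than shut.
Start: joints at [-1.338, 0.245, 1.558, -0, 1.339, -0.174], TCP at [0.257, -0.597, 0.405] pointing down, gripper open.
Joint ranges: [-3.13, 3.13], [-1.02, 2.26], [0.13, 2.54], [-0.95, 4.09], [0.21, 2.88], [-2.74, 2.74]. Speed limits (rad/s): [2.57, 2.57, 3.14, 3.14, 3.14, 3.14].

### API

Orientations are given as a 3x3 rotation matrix whose columns are the frame's x, y, z axes.
In Python, from station import ctrl gives the robot as it stands.
- The arm moves only by the shell command python3 -m inch 'ROWS' [OPENING] [FORCE]. ROWS is JSON, a list of rows, each an object of numbers: "x", "y", "z": the shift along the world's x, y, z in mm; "yaw": the turn about the world's z in degrees. A call has 1 to 20 rows; each row shifts and turns the commanded pose from where the row before left it; what a row does not reach is not made up. A row lasts 1/8 s, in which the tool goes at most 62.5 mm and 10.7 degrees, less where a joint would pass 70% of its speed; a pose out of reach is approached as far as the arm can. A call is refused whole if a number of a shift passes 62.5 or a number of a turn 10.7, either way. A call with a gripper value outside its range is refused whole. OPENING is the finger opening in mm, from 0 to 85.4, set as the call begins (- or left out, the last holds). The fingers move at their own pace and stop on an object; FORCE is the grip in N (left out, the last holds). Time passes only in rows, so rows that do not move let the fingers close. It gives the time, the measured TCP pose, the force, the opening and the grip force at its end, in the units of the state.
- ctrl.get_obs(): the state, without advancing time (a new reading comes with each control period).
- ctrl.read_camera(name): name is "scene" or "top" or "wrist"; returns the picture (420x560x3 uint8, blue, green, red); there is no depth.
- ctrl.calibration(name): a dict with "vfov" (degrees; the focal length in pixels is half the picture's height over the tangent of half this angle, whatever the lens; pixels are square), "cx", "cy" (the principal point, pixels), "camera_from_world" (4x4, takes a point from world to camera coordinates). Camera axes: x right, y down, z forward; pixel columns grow to the right and rows downward; lengths in m; the calibration is good to about 2 mm. A picture is of the moment at which its call begins: read the wrist's pose just before it. calibration takes no time and is no camera call; for the wrist camera it gives the pose at the moment of the call.
- ctrl.finish_job(): hands the job in; it is judged then, once.
Trained networks look in the newest picture that a camera, given by its name, has taken for a name from the list of things; names that differ only in an ending like _2 or _b are one class to them, and where a whole thing is asked for, a point or a joint stands for the part that bears it (a point fixed in the world has none). Each returns a list of dicts, best first, with "conf" (0 to 1); they miss things now and then, are a little off and sometimes report something else, mostly with a low value. They report only what shows in the picture. A call takes as long as a camera call.
- ctrl.find_in(camera, target): "position" ([x, y, z] in m, in the coordinates of the camera as it stood for that picture, good to about 4 mm: the middle of the surface that is visible of it).
- ctrl.spot_point(camera, target): "position" ([x, y, z] in m, in the coordinates of the camera as it stood for that picture, good to about 4 mm: a listed point, or the origin of a listed thing).
The state is a dict: "t": time; "joints": joint angles; "dq": joint speeds; "joint_torque": joint torques, N m; "tool_pos": TCP position; "orientation": TCP orientation; "wrist_force": force on the tool from outside, world axes, zero at the start; "wrist_torque": the same for the moment, N m; "finger_gap": opening from 0.0 (shut) to 1.0 (fully open); "gripper_force": force on a finger pad.
Only numpy, scipy, OpenCV 4.12 (cv2) and the standard library are available. Lean on these libraries where they do the work, as an engineer would, in place of code of your own. Each camera call takes 0.05 s, during which the arm holds its last target. There are 200 camera calls.

## Working session

There is one attempt and no reset: what is moved stays moved. The work goes in short steps, Python scripts to look and compute and a shell command to move; the robot and the scene stay as the last step left them, time stands still between calls to the robot, and variables do not carry over. Pictures are saved under pics/ and viewed, at most 10 in all, crops included, and the job is handed in when it is done.

```bash
mkdir -p pics; ls; cat > h.py <<'E'
import numpy as np, cv2
from station import ctrl
def look(cam,things,pts,save=None):
    C=ctrl.calibration(cam); im=ctrl.read_camera(cam)
    M=np.linalg.inv(np.array(C["camera_from_world"])); f=im.shape[0]/2/np.tan(np.radians(C["vfov"])/2)
    for n,fn in [(t,ctrl.find_in) for t in things]+[(p,ctrl.spot_point) for p in pts]:
        for d in fn(cam,n)[:2]:
            p=np.array(d["position"]); w=M[:3,:3]@p+M[:3,3]
            print(cam,fn.__name__,n,round(d["conf"],2),(w*1000).round(1),"px",(f*p[:2]/p[2]+[C["cx"],C["cy"]]).round())
    if save: cv2.imwrite("pics/"+save,im)
E
python3 - <<'E'
from h import *
o=ctrl.get_obs(); print(o["tool_pos"],o["orientation"],ctrl.pinch_z,o["t"],o["finger_gap"])
look("top",[],["reader","port","rod_near","rod_far","tube_tip","tube_cap_end","cup_a","tape","vial_a","cup_b","swabs"],"top1.png")
look("scene",[],["port","rod_near","rod_far","tube_tip","tube_cap_end"],"scene1.png")
E
```

```text
pics
[ 0.25713378 -0.5967355   0.4035754 ] [[ 9.18396943e-01  3.95660032e-01 -4.40037170e-04]
 [ 3.95660135e-01 -9.18395105e-01  1.86768578e-03]
 [ 3.34840633e-04 -1.88938208e-03 -9.99998159e-01]] 0.1547 0.0 1.004414078840541
top call reader 0.55 [612.8 -72.3   1.8] px [289. 179.]
top call port 0.94 [613.8 -71.7  19.3] px [289. 178.]
top call rod_near 0.67 [438.8  21.8  36.3] px [261. 235.]
top call rod_far 0.48 [601.4 -73.1  26.7] px [290. 182.]
top call tube_tip 0.45 [600.8 -72.9  27.3] px [290. 182.]
top call tube_tip 0.44 [610.8 -70.3  -2. ] px [289. 180.]
top call tube_cap_end 0.54 [501.5 -64.3  32.4] px [288. 214.]
top call cup_a 0.7 [ 561.6 -176.7    4.1] px [323. 195.]
top call cup_a 0.68 [447.2 263.5   2.9] px [183. 235.]
top call vial_a 0.57 [439.1 418.3   4.8] px [133. 240.]
top call vial_a 0.43 [ 438.6 -141.4   -1.3] px [313. 234.]
top call cup_b 0.7 [ 561.6 -176.7    4.1] px [323. 195.]
top call cup_b 0.68 [447.2 263.5   2.9] px [183. 235.]
top call swabs 0.75 [452.2 341.    4.8] px [158. 235.]
scene call port 0.68 [613.8 -73.5  14.5] px [269. 254.]
scene call rod_near 0.8 [434.8  15.7  34.2] px [242. 194.]
scene call rod_near 0.75 [615.  -73.   -3.5] px [270. 258.]
scene call rod_far 0.73 [616.8   4.3  34.1] px [292. 231.]
scene call tube_tip 0.63 [598.2 -74.   21.5] px [264. 248.]
scene call tube_tip 0.63 [597.2 -74.5  26.5] px [264. 247.]
scene call tube_cap_end 0.55 [501.4 -66.6  31.6] px [238. 224.]
```

View pics/top1.png

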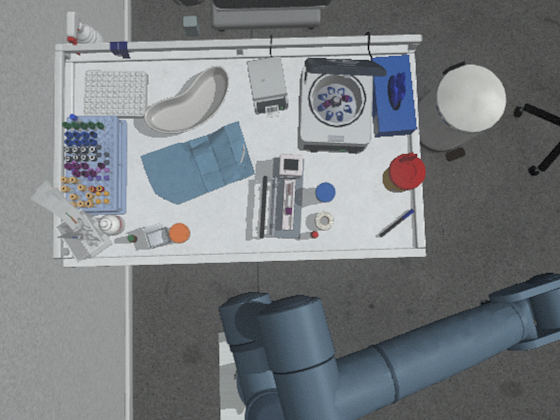

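View pics/scene1.png

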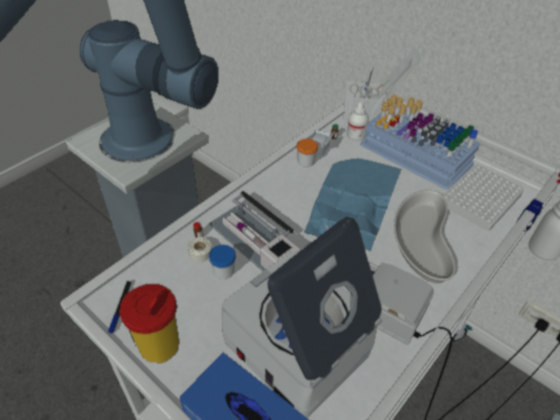

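The top view shows the reader's lane at about (289, 200) running away from the robot. The rod is to its left (262, 210), the purple tube lies in the lane, and the blue cup, tape and vial stand to its right. The scene view agrees. The lane's yaw is about -4.4° with its origin near (614, -72), and the rod ends and tube points fit this to within a few mm. Next I move above the lane and look closer.

```bash
python3 -m inch '[{"x":17,"y":44,"z":-6,"yaw":-2.1},{"x":17,"y":44,"z":-6,"yaw":-2.1},{"x":17,"y":44,"z":-6,"yaw":-2.1},{"x":17,"y":44,"z":-6,"yaw":-2.1},{"x":17,"y":44,"z":-6,"yaw":-2.1},{"x":17,"y":44,"z":-6,"yaw":-2.1},{"x":17,"y":44,"z":-6,"yaw":-2.1},{"x":17,"y":44,"z":-6,"yaw":-2.1},{"x":17,"y":44,"z":-6,"yaw":-2.1},{"x":17,"y":44,"z":-6,"yaw":-2.1},{"x":17,"y":44,"z":-6,"yaw":-2.1},{"x":17,"y":44,"z":-6,"yaw":-2.1},{"x":16,"y":45,"z":-3,"yaw":-2.5},{},{}]' 60 20
python3 - <<'E'
from h import *
look("wrist",[],["port","rod_near","rod_far","tube_tip","tube_cap_end"],"w1.png")
o=ctrl.get_obs();print(o["tool_pos"],o["orientation"][0],o["finger_gap"],o["wrist_force"])
E
```

```text
[ 0.25720569 -0.59696222  0.40468921] [9.18393211e-01 3.95668939e-01 2.62532735e-05] 0.9979389779759441 [ 0.57977074  0.21250806 -0.78370137]invalid input
```

View pics/w1.png

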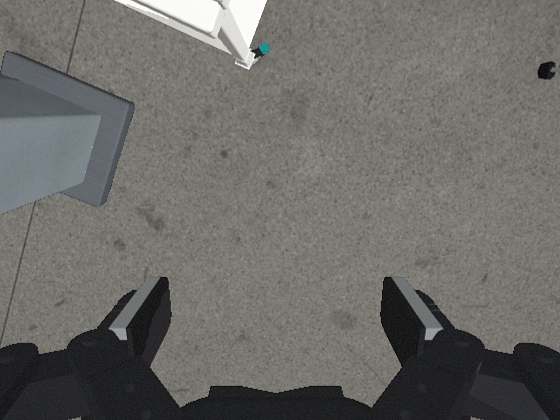

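The call was refused, probably because of the empty rows. The arm hasn't moved: the picture shows only the floor and the fingers. I'll resend with explicit zeros.

```bash
python3 -m inch '[{"x":17,"y":44,"z":-6,"yaw":-2.1},{"x":17,"y":44,"z":-6,"yaw":-2.1},{"x":17,"y":44,"z":-6,"yaw":-2.1},{"x":17,"y":44,"z":-6,"yaw":-2.1},{"x":17,"y":44,"z":-6,"yaw":-2.1},{"x":17,"y":44,"z":-6,"yaw":-2.1},{"x":17,"y":44,"z":-6,"yaw":-2.1},{"x":17,"y":44,"z":-6,"yaw":-2.1},{"x":17,"y":44,"z":-6,"yaw":-2.1},{"x":17,"y":44,"z":-6,"yaw":-2.1},{"x":17,"y":44,"z":-6,"yaw":-2.1},{"x":17,"y":44,"z":-6,"yaw":-2.1},{"x":16,"y":45,"z":-3,"yaw":-2.5},{"x":0},{"x":0}]' 60 20
```

```text
invalid input
```

```bash
python3 -m inch '[{"x":17,"y":44,"z":-6,"yaw":-2.1},{"x":17,"y":44,"z":-6,"yaw":-2.1}]' || echo A; python3 -m inch '[{"x":0,"y":0,"z":0,"yaw":0}]' 60
```

```text
t: 1.45
tool_pos: [0.2913, -0.5081, 0.3925]
orientation: [[0.946, 0.325, 0.0], [0.325, -0.946, -0.0], [0.0, 0.0, -1.0]]
wrist_force: [0.5, 0.3, 0.3]
finger_gap: 1.001
gripper_force: 0.0
t: 1.58
tool_pos: [0.2922, -0.5066, 0.3918]
orientation: [[0.944, 0.33, -0.0], [0.33, -0.944, 0.002], [0.0, -0.002, -1.0]]
wrist_force: [0.4, -0.6, 0.0]
finger_gap: 0.817
gripper_force: 0.0
```

```bash
python3 -m inch '[{"x":17,"y":44,"z":-6,"yaw":-2.1},{"x":17,"y":44,"z":-6,"yaw":-2.1},{"x":17,"y":44,"z":-6,"yaw":-2.1},{"x":17,"y":44,"z":-6,"yaw":-2.1},{"x":17,"y":44,"z":-6,"yaw":-2.1},{"x":17,"y":44,"z":-6,"yaw":-2.1},{"x":17,"y":44,"z":-6,"yaw":-2.1},{"x":17,"y":44,"z":-6,"yaw":-2.1},{"x":17,"y":44,"z":-6,"yaw":-2.1},{"x":17,"y":44,"z":-6,"yaw":-2.1},{"x":16,"y":45,"z":-3,"yaw":-2.5},{"x":0,"y":0,"z":0,"yaw":0}]'
python3 - <<'E'
from h import *
look("wrist",[],["port","rod_near","rod_far","tube_tip","tube_cap_end"],"w2.png")
o=ctrl.get_obs();print(o["tool_pos"],o["orientation"][0],o["finger_gap"],o["wrist_force"])
E
```

```text
t: 3.08
tool_pos: [0.4782, -0.0223, 0.3299]
orientation: [[0.997, -0.072, 0.0], [-0.072, -0.997, -0.0], [0.0, 0.0, -1.0]]
wrist_force: [-0.2, -0.0, 0.0]
finger_gap: 0.705
gripper_force: 0.0
wrist call port 0.91 [613.3 -71.7  17.1] px [332.   9.]
wrist call rod_near 0.94 [438.9  15.7  34.5] px [232. 257.]
wrist call rod_far 0.75 [616.2   3.1  34.4] px [222.   7.]
wrist call tube_tip 0.96 [598.5 -77.8  24.7] px [343.  30.]
wrist call tube_tip 0.27 [ 562.5 -177.5    0.6] px [467.  77.]
wrist call tube_cap_end 0.64 [502.5 -61.2  33.4] px [325. 171.]
[ 0.47721641 -0.02509344  0.3299501 ] [ 9.96924847e-01 -7.83619124e-02  5.09994973e-04] 0.7033931205015013 [ 0.01619498 -0.29056732  1.02029048]
```

View pics/w2.png

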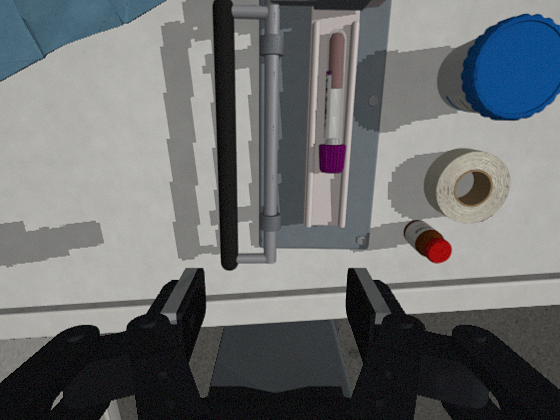

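The wrist view shows the rod at columns 218–232 and the lane at 308–355, both nearly parallel to the tool's x axis. The cap end is at (332, 172) and the two fingertips are in line with the rod and the lane. Now I descend towards contact.

```bash
python3 -m inch '[{"x":0,"y":1,"z":-35,"yaw":0},{"x":0,"y":0,"z":-35,"yaw":0},{"x":0,"y":0,"z":-25,"yaw":0},{"x":0,"y":0,"z":-10,"yaw":0},{"x":0,"y":0,"z":0,"yaw":0},{"x":0,"y":0,"z":0,"yaw":0}]'
python3 - <<'E'
from h import *
look("wrist",[],["port","rod_near","rod_far","tube_cap_end"],"w3.png")
look("scene",[],[],"s3.png")
im=cv2.imread("pics/s3.png")[130:300,150:350]; cv2.imwrite("pics/s3c.png",cv2.resize(im,None,fx=4,fy=3.5)[:600])
E
```

```text
t: 4.12
tool_pos: [0.4778, -0.0233, 0.2259]
orientation: [[0.997, -0.077, 0.002], [-0.077, -0.997, -0.001], [0.002, 0.0, -1.0]]
wrist_force: [-0.7, -0.1, -0.4]
finger_gap: 0.699
gripper_force: 0.0
wrist call rod_near 0.71 [436.1  19.2  33.4] px [201. 341.]
wrist call rod_far 0.75 [ 440.5 -140.7   -0. ] px [474. 283.]
wrist call tube_cap_end 0.76 [500.9 -62.1  31.2] px [353. 210.]
```

View pics/w3.png

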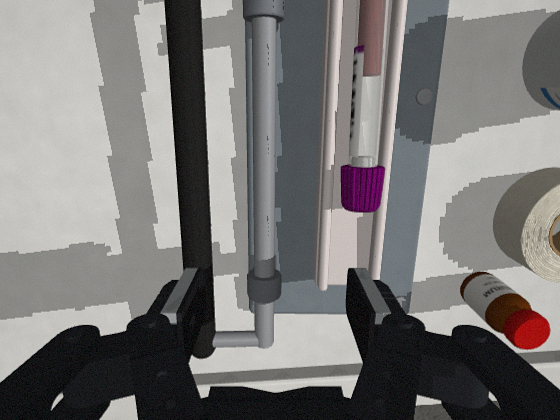

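View pics/s3c.png

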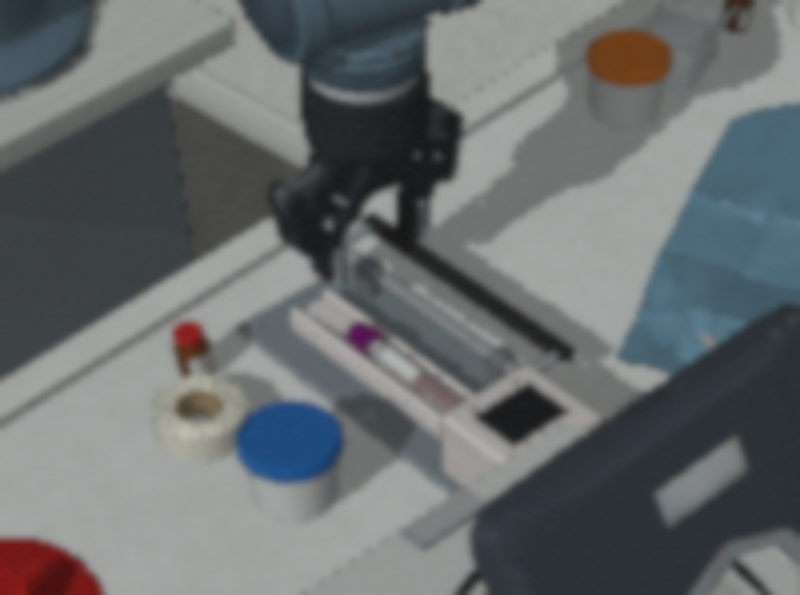

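The wrist view puts the left fingertip over the rod (200, 300) and the right one between the curbs (350, 280), behind the cap face at (360, 210). The scene view agrees. Next I find contact with the rod.

```bash
python3 -m inch '[{"x":0,"y":0,"z":-5,"yaw":0},{"x":0,"y":0,"z":-3,"yaw":0},{"x":0,"y":0,"z":0,"yaw":0}]'; for i in 1; do python3 -m inch '[{"x":0,"y":0,"z":-3,"yaw":0},{"x":0,"y":0,"z":0,"yaw":0}]'; python3 -m inch '[{"x":0,"y":0,"z":-3,"yaw":0},{"x":0,"y":0,"z":0,"yaw":0}]';python3 -m inch '[{"x":0,"y":0,"z":-3,"yaw":0},{"x":0,"y":0,"z":0,"yaw":0}]'; done | grep -E "tool_pos|force"
```

```text
t: 4.8
tool_pos: [0.477, -0.0229, 0.2162]
orientation: [[0.997, -0.077, -0.001], [-0.077, -0.997, 0.0], [-0.001, -0.0, -1.0]]
wrist_force: [-0.2, 0.6, -0.4]
finger_gap: 0.703
gripper_force: 0.0
tool_pos: [0.4771, -0.0229, 0.2134]
wrist_force: [-0.5, 0.7, 0.5]
gripper_force: 0.0
tool_pos: [0.4773, -0.023, 0.2107]
wrist_force: [-0.3, -0.1, 1.7]
gripper_force: 0.5
tool_pos: [0.4773, -0.023, 0.2077]
wrist_force: [0.8, -0.2, 0.9]
gripper_force: 0.7
```

```bash
(python3 -m inch '[{"x":0,"y":0,"z":-3,"yaw":0},{"x":0,"y":0,"z":-2,"yaw":0},{"x":0,"y":0,"z":0,"yaw":0}]'; python3 -m inch '[{"x":0,"y":0,"z":-3,"yaw":0},{"x":0,"y":0,"z":0,"yaw":0}]';python3 -m inch '[{"x":0,"y":0,"z":-2.5,"yaw":0},{"x":0,"y":0,"z":0,"yaw":0}]') | grep -E "tool_pos|force|gap"
python3 - <<'E'
from h import *
look("wrist",[],["rod_near","tube_cap_end"],"w4.png"); look("scene",["flap"],["rod_near","rod_far"],"s4.png")
a=cv2.imread("pics/s4.png")[180:280,210:330]; w=cv2.imread("pics/w4.png")
cv2.imwrite("pics/m4.png",np.vstack([cv2.resize(a,(360,300)),cv2.resize(w,(360,270))]))
E
```

```text
tool_pos: [0.4773, -0.023, 0.2026]
wrist_force: [0.8, 0.5, 1.9]
finger_gap: 0.702
gripper_force: 0.9
tool_pos: [0.4773, -0.023, 0.1996]
wrist_force: [0.7, 0.2, 2.1]
finger_gap: 0.7
gripper_force: 1.1
tool_pos: [0.4773, -0.0232, 0.1972]
wrist_force: [1.1, -0.2, 3.1]
finger_gap: 0.704
gripper_force: 1.4
wrist call rod_near 0.65 [433.5  14.7  19.6] px [205. 362.]
wrist call tube_cap_end 0.56 [503.9 -64.2  30.6] px [373. 220.]
scene call flap 0.58 [542.3  -1.   27.1] px [268. 219.]
scene call rod_near 0.76 [432.5  15.6  25.1] px [241. 196.]
scene call rod_far 0.63 [618.4   1.   22.7] px [291. 235.]
```

View pics/m4.png

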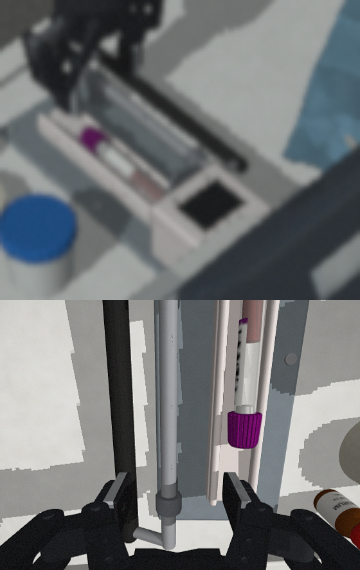

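The rod is down, with its centre at about 20–22 mm, so the flap is at roughly 0.45–0.5 rad. The cap lies straight ahead of the right fingertip. I press 1.5 mm more for margin, then slide along the lane.

```bash
(python3 -m inch '[{"x":0,"y":0,"z":-1.5,"yaw":0},{"x":0,"y":0,"z":0,"yaw":0}]'; python3 -m inch '[{"x":5,"y":-0.4,"z":0,"yaw":0},{"x":5,"y":-0.4,"z":0,"yaw":0},{"x":5,"y":-0.4,"z":0,"yaw":0},{"x":5,"y":-0.4,"z":0,"yaw":0},{"x":5,"y":-0.4,"z":0,"yaw":0},{"x":5,"y":-0.3,"z":0,"yaw":0},{"x":0,"y":0,"z":0,"yaw":0}]';python3 -m inch '[{"x":5,"y":-0.4,"z":0,"yaw":0},{"x":5,"y":-0.4,"z":0,"yaw":0},{"x":5,"y":-0.4,"z":0,"yaw":0},{"x":5,"y":-0.4,"z":0,"yaw":0},{"x":5,"y":-0.4,"z":0,"yaw":0},{"x":5,"y":-0.4,"z":0,"yaw":0},{"x":0,"y":0,"z":0,"yaw":0}]') | grep -E "t:|tool_pos|force|gap"
python3 - <<'E'
from h import *
look("wrist",[],["rod_near","tube_cap_end"],"w5.png"); look("scene",[],["rod_far","tube_tip"],"s5.png")
a=cv2.imread("pics/s5.png")[180:280,210:330]; w=cv2.imread("pics/w5.png")
cv2.imwrite("pics/m5.png",np.vstack([cv2.resize(a,(360,300)),cv2.resize(w,(360,270))]))
E
```

```text
t: 7.02
tool_pos: [0.4773, -0.0231, 0.1957]
wrist_force: [0.0, -3.6, 3.6]
finger_gap: 0.698
gripper_force: 1.7
t: 7.9
tool_pos: [0.5079, -0.0253, 0.196]
wrist_force: [0.0, 0.6, 2.5]
finger_gap: 0.701
gripper_force: 1.3
t: 8.78
tool_pos: [0.5378, -0.0277, 0.1959]
wrist_force: [-0.5, 1.2, 2.4]
finger_gap: 0.703
gripper_force: 1.3
wrist call tube_cap_end 0.67 [547.2 -63.8  30.5] px [362. 262.]
scene call rod_far 0.6 [614.6   4.5  18.4] px [291. 235.]
scene call tube_tip 0.67 [ 559.8 -178.3   -3.5] px [223. 272.]
```

View pics/m5.png

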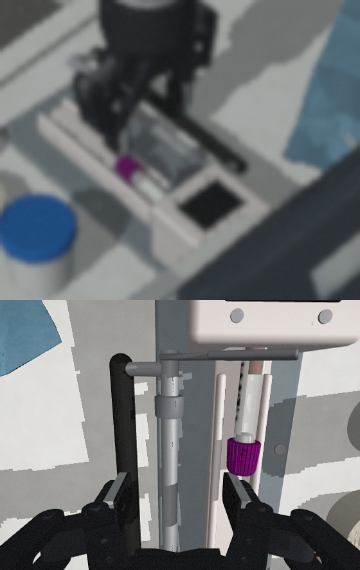

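The cap is touching the right fingertip and the barrel has gone past the flap plate into the mouth. The cap face is at x≈548 and home is ≈574, so I push on and finish slowly.

```bash
(python3 -m inch '[{"x":5,"y":-0.4,"z":0,"yaw":0},{"x":5,"y":-0.4,"z":0,"yaw":0},{"x":5,"y":-0.4,"z":0,"yaw":0},{"x":4,"y":-0.3,"z":0,"yaw":0},{"x":0,"y":0,"z":0,"yaw":0}]'; python3 -m inch '[{"x":2,"y":-0.2,"z":0,"yaw":0},{"x":0,"y":0,"z":0,"yaw":0}]';python3 -m inch '[{"x":2,"y":-0.1,"z":0,"yaw":0},{"x":0,"y":0,"z":0,"yaw":0}]';python3 -m inch '[{"x":1.5,"y":-0.1,"z":0,"yaw":0},{"x":0,"y":0,"z":0,"yaw":0}]') | grep -E "t:|tool_pos|force|gap"
```

```text
t: 9.7
tool_pos: [0.5567, -0.0292, 0.1958]
wrist_force: [-0.4, 0.9, 2.3]
finger_gap: 0.705
gripper_force: 1.3
t: 9.95
tool_pos: [0.5582, -0.0294, 0.1957]
wrist_force: [-2.1, -0.3, 2.6]
finger_gap: 0.71
gripper_force: 1.4
t: 10.2
tool_pos: [0.5603, -0.0295, 0.1957]
wrist_force: [-2.8, 0.8, 2.7]
finger_gap: 0.699
gripper_force: 1.5
t: 10.45
tool_pos: [0.5618, -0.0296, 0.1957]
wrist_force: [-2.4, -0.9, 2.9]
finger_gap: 0.702
gripper_force: 1.4
```

```bash
(python3 -m inch '[{"x":1.5,"y":-0.1,"z":0,"yaw":0},{"x":0,"y":0,"z":0,"yaw":0}]'; python3 -m inch '[{"x":1.5,"y":-0.1,"z":0,"yaw":0},{"x":0,"y":0,"z":0,"yaw":0}]') | grep -E "tool_pos|force"
python3 - <<'E'
from h import *
look("wrist",[],["tube_cap_end","port"],"w6.png")
E
```

```text
tool_pos: [0.5633, -0.0297, 0.1957]
wrist_force: [-2.1, 1.1, 3.1]
gripper_force: 1.4
tool_pos: [0.5648, -0.0298, 0.1957]
wrist_force: [-2.4, 0.2, 2.9]
gripper_force: 1.4
wrist call tube_cap_end 0.87 [574.4 -69.5  29.4] px [370. 260.]
wrist call port 0.72 [611.4 -70.4  17.8] px [365. 166.]
wrist call port 0.31 [575.2 -67.7  31.9] px [367. 261.]
```

View pics/w6.png

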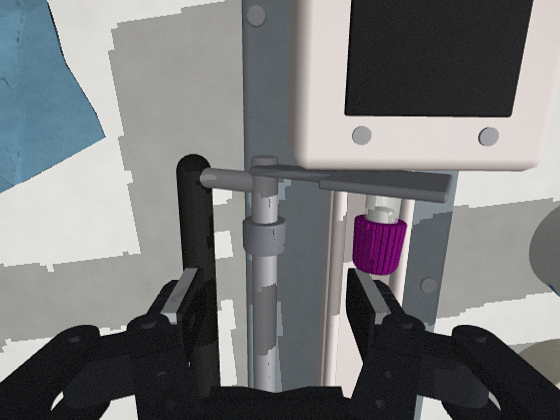

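The cap face is at (375, 272) with the flap raised over the barrel. There is a steady drag of about 2.4 N but no hard stop yet, so I keep going in small steps.

```bash
(python3 -m inch '[{"x":1,"y":-0.1,"z":0,"yaw":0},{"x":0,"y":0,"z":0,"yaw":0}]'; python3 -m inch '[{"x":1,"y":-0.1,"z":0,"yaw":0},{"x":0,"y":0,"z":0,"yaw":0}]'; python3 -m inch '[{"x":1,"y":-0.1,"z":0,"yaw":0},{"x":0,"y":0,"z":0,"yaw":0}]') | grep -E "tool_pos|force"
```

```text
tool_pos: [0.5657, -0.0298, 0.1957]
wrist_force: [-2.0, 0.3, 3.1]
gripper_force: 1.6
tool_pos: [0.5666, -0.0299, 0.1956]
wrist_force: [-3.5, 0.8, 3.1]
gripper_force: 2.2
tool_pos: [0.5672, -0.03, 0.1953]
wrist_force: [-6.2, 0.2, 5.1]
gripper_force: 3.5
```

```bash
python3 -m inch '[{"x":1,"y":-0.1,"z":0,"yaw":0},{"x":0,"y":0,"z":0,"yaw":0},{"x":0,"y":0,"z":0,"yaw":0}]' | grep -E "tool_pos|force"
```

```text
tool_pos: [0.5678, -0.03, 0.1951]
wrist_force: [-8.1, 0.5, 5.0]
gripper_force: 4.8
```

The force is rising against a hard stop, so the tube is home. I back off along the lane with the rod still pressed, then lift.

```bash
python3 -m inch '[{"x":-3,"y":0.2,"z":0,"yaw":0},{"x":-5,"y":0.4,"z":0,"yaw":0},{"x":0,"y":0,"z":3,"yaw":0},{"x":0,"y":0,"z":5,"yaw":0},{"x":0,"y":0,"z":8,"yaw":0},{"x":0,"y":0,"z":20,"yaw":0},{"x":-10,"y":0,"z":35,"yaw":0},{"x":-20,"y":0,"z":35,"yaw":0},{"x":-20,"y":0,"z":35,"yaw":0},{"x":0,"y":0,"z":0,"yaw":0},{"x":0,"y":0,"z":0,"yaw":0}]' | grep -E "t:|tool_pos|force"
python3 - <<'E'
from h import *
look("wrist",[],["port","tube_cap_end","rod_near","rod_far"],"w7.png")
E
```

```text
t: 13.6
tool_pos: [0.5105, -0.0295, 0.3368]
wrist_force: [0.8, -0.7, -0.7]
gripper_force: 0.0
wrist call port 0.67 [611.5 -72.6  21.6] px [323.  63.]
wrist call tube_cap_end 0.66 [572.  -68.1  32.2] px [321. 119.]
wrist call tube_cap_end 0.48 [ 442.  -140.7   -0.8] px [401. 257.]
wrist call rod_near 0.88 [435.7  17.   26.2] px [229. 289.]
wrist call rod_far 0.59 [615.6   0.7  26.1] px [223.  64.]
```

View pics/w7.png

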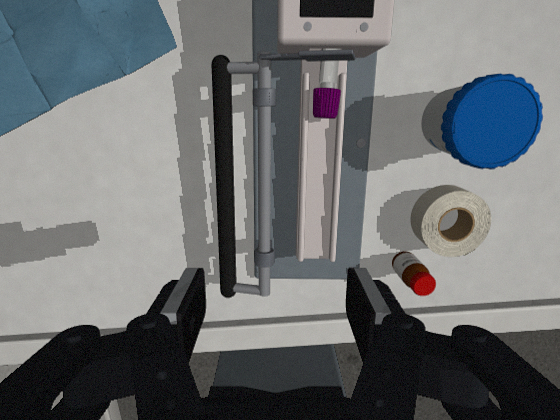

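The cap face is at (323, 118), 39.5 mm before the port, which means home. The flap is down on the barrel, the other things haven't moved, and the robot is clear.

```bash
python3 -c "
from station import ctrl
print(ctrl.finish_job())"
```

```text
the job is handed in; nothing more can be done
None
```

The tube is pushed home against the stop, the flap has closed on it, the bystanders are untouched, and the job is handed in at about 14 s of robot time; no verdict came back.

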